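# Lock out the ice crusher and hold its guard open

## Robot

A 6-joint arm with a two-finger parallel gripper is mounted at the origin on the work surface. World frame = base frame: x ahead of the robot, y to its left, z up, the work surface at z = 0. Lengths are in m, angles in rad, forces in N, time in s.
With the tool pointing down it reaches from about 0.35 to 0.775 m from the base axis. Payload 5.5 kg.
Tool frame: the origin (TCP) lies on the centre line of the jaws, within the pads' length; the fingertips stand 11 mm ahead of it and the grasp point (between the pads) lies 8 mm behind it (env.tip_reach is the distance from the TCP to the fingertips, in m); z points along the fingers, x is the direction in which the jaws open and shut, and the axes are right-handed (so a half turn about z gives the same grasp; the last joint's range is limited). The gripper opens to 85 mm and grips with 20 to 120 N. Pads are 22 mm wide; open, the fingers measure 114 mm over their backs; the gripper's body (76 mm by 85 mm) begins 54 mm behind the grasp point. The pads swing forward as they close: fully open they stand 13 mm farther back than shut.
Start: joints at [1.068, 0.313, 0.046, 1.304, 0, 1.431], TCP at [0.204, 0.538, 0.242] pointing down, gripper open.
Joint ranges: [-2.76, 2.76], [-0.86, 1.69], [-1.03, 1.26], [-2.2, 2.34], [-1.47, 1.5], [-3.14, 3.14]. Speed limits (rad/s): [2.57, 2.57, 3.14, 3.14, 3.14, 3.14].

## Interface

Orientations are given as a unit quaternion [w, x, y, z].
In Python, from workcell import env gives the robot as it stands.
- The arm moves only by the tool carry_out, never from a script. Its argument "moves" is one flat list of numbers, 7 for each row, row after row: the gripper command: -1 is shut, 1 is fully open, values between are in proportion, then the shift along the tool's x, y, z in m, then the turn, a rotation vector about the tool's x, y, z in degrees. A call has exactly 5 rows; each row shifts and turns the pose as measured when the row begins, along the tool's axes as they then stand; what a row does not reach is not made up. A row lasts 1/8 s, in which the tool goes at most 62.5 mm and 10.7 degrees, less where a joint would pass 70% of its speed; a pose out of reach is approached as far as the arm can. A call is refused whole if a number of a shift passes 0.0625 or a number of a turn 10.7, either way. A call with a gripper value outside its range is refused whole. The fingers move at their own pace and stop on an object; "squeeze" is the grip in N (left out, the last holds). Time passes only in rows, so rows that do not move let the fingers close, or fill a call up. It gives the time, the measured TCP pose, the force and the opening at its end, in the units of the state.
- env.get_state(): the state, without advancing time (a new reading comes with each control period).
- env.read_camera(name): name is "side" or "top" or "wrist"; returns the picture (400x640x3 uint8, red, green, blue); there is no depth.
- env.calibration(name): a dict with "camera_matrix" (3x3 intrinsics, pixels), "rvec" (rotation vector, rad) and "tvec" (3), from world to camera coordinates, as OpenCV has them; the wrist camera has in their place "hand_eye" (4x4, takes a point from camera to tool coordinates, whose origin is the TCP and whose axes are the tool frame's). Camera axes: x right, y down, z forward; pixel columns grow to the right and rows downward; lengths in m; the calibration is good to about 2 mm. A picture is of the moment at which its call begins: read the wrist's pose just before it. calibration takes no time and is no camera call.
- env.hand_in(): hands the job in, once; it reports no verdict.
The state is a dict: "clock": time; "joint_pos": joint angles; "qvel": joint speeds; "tau": joint torques, N m; "tcp_pos": TCP position; "orientation": TCP orientation; "wrist_force": force on the tool from outside, world axes, zero at the start; "ft_torque": the same for the moment, N m; "finger_gap": finger opening in m.
Only numpy, scipy, OpenCV 4.12 (cv2) and the standard library are available. Lean on these libraries where they do the work, as an engineer would, in place of code of your own. Each camera call takes 0.05 s, during which the arm holds its last target. There are 200 camera calls.

## Task

Get the ice crusher ready for a look at its blades: take the round-handled lock pin from the rack and push it fully home into the opening on the crusher's side ledge while the guard is still shut. Then lift the hinged guard to 50 degrees and keep holding it there: the program finishes with the gripper fingers still holding the guard, which falls shut if let go. Leave the T-handled key, the bottles, the bowl and the wooden tamper where they stand.

Things in the scene. Friction and masses are not known exactly. Their poses are not given: they have to be found in the camera images.
- crusher: low countertop ice crusher, fixed to the table: open-topped steel box 200 (x) x 250 (y) x 120 (z) mm with a toothed dark rotor inside, a white motor housing on its left side (+y, out to y = +175 mm, 100 mm high) and an aluminium lock ledge on its right side (-y): a block 90 x 100 x 60 mm high spanning x -85 to +5 and y -225 to -125 mm. Origin: centre of the steel box's underside, on the table. Its front faces its own -x; the guard's hinge runs along its y at the back.
- lock_hole (a point): centre of the mouth of the round vertical opening in the top of the lock ledge, at crusher x -40, y -185, z +60 mm. Opening 10 mm wide, slightly chamfered, 36 mm deep. Axes as the crusher's.
- guard (a joint): hinge angle of the crusher's white guard, rad: 0 shut (lying flat), growing as its front edge lifts, stop at 1.4. Nothing holds it open; it falls shut under its own weight (0.3 to 0.52 kg) from any angle. 50 degrees = 0.873 rad.
- guard_panel: the guard: a white plate 205 x 240 x 6 mm with a steel bar handle. Origin: on the hinge axis, at crusher x +100, y 0, z +128 mm, mid-way along the hinge. Its own x-y plane is the middle plane of the plate, which reaches from x -10 to -215 mm; y is the hinge axis (parallel to the crusher's y); z is the outer face's normal, up when shut. When the guard opens it turns about +y.
- guard_bar (a point): middle of the guard's handle: a round steel bar 10 mm thick, 110 mm long, parallel to the hinge, carried on two posts at its ends, 43 mm above the plate's middle plane (35 mm clear beneath the bar). At x -175, y 0, z +43 mm in the guard_panel frame, so 180 mm from the hinge axis and 171 mm above the table when shut. The bar can turn between gripper pads.
- rack: aluminium rack block 160 (x) x 60 (y) x 45 (z) mm fixed to the table, with two vertical pockets on its top at x -45 and +45 mm, each 10 mm wide and 35 mm deep; the pin stands in one and the key in the other (either way round). Origin: centre of its underside.
- lock_pin: loose steel lock pin, 55 to 95 g, standing upright in a rack pocket: shank 8 mm thick and 30 mm long, then a flange 24 mm across and 5 mm thick, then a plain round handle 16 mm thick and 40 mm long; 75 mm in all. Origin: centre of the shank's lower end (its tip); z up along the pin. Fully home, the flange lies on the ledge and the tip is 30 mm below the mouth of the opening.
- t_key: loose steel key in the other rack pocket, to be left alone: same shank and flange as the pin, but topped by a T bar 52 mm long, 14 mm thick, at 63 to 77 mm above its tip. Origin: shank's lower end.
- syrup_a: dark red syrup squeeze bottle, 72 mm across, 220 mm tall, left of the crusher; origin: centre of its underside. Bystander.
- syrup_b: dark blue syrup squeeze bottle, 72 mm across, 220 mm tall, left of the crusher; origin: centre of its underside. Bystander.
- syrup_c: orange syrup squeeze bottle, 72 mm across, 220 mm tall, beyond the rack; origin: centre of its underside. Bystander.
- milk: small cream-coloured squeeze bottle, 50 mm across, 130 mm tall, near the robot; origin: centre of its underside. Bystander.
- bowl: green glass bowl, 104 mm across, 50 mm tall, near the robot; origin: centre of its underside. Bystander.
- tamper: short wooden tamper disc, 48 mm across, 45 mm tall, near the robot at the left; origin: centre of its underside. Bystander.

How it is judged:
On the way:
1. the lock pin stands fully home in the ledge's opening, the guard still shut (z of lock_pin in the frame of lock_hole below -0.027 m and horizontal distance between lock_pin and lock_hole below 0.004 m and angle between lock_pin's own z axis and vertical below 0.12 rad and value of joint guard below 0.1 rad), for 0.2 s.
At the end, for the whole second after the job is handed in: The robot's fingers hold the guard still at 50 degrees, give or take 7 degrees (0.753 to 0.993 rad), and nothing else carries it; the lock pin stands upright in the ledge's opening, at least 27 of its 30 mm deep, and has been let go (value of joint guard between 0.753 and 0.993 rad and velocity of joint guard between -0.15 and 0.15 rad/s and contact force between the fingers and guard_panel above 0.3 N and z of lock_pin in the frame of lock_hole below -0.027 m and horizontal distance between lock_pin and lock_hole below 0.004 m and angle between lock_pin's own z axis and vertical below 0.12 rad and contact force between the fingers and lock_pin below 0.1 N and contact force between lock_pin and guard_panel below 0.05 N); the arm keeps its last pose, push and grip.
It fails at once if the guard is lifted (past 0.2 rad) without the lock pin fully home (value of joint guard above 0.2 rad and (z of lock_pin in the frame of lock_hole above -0.025 m or horizontal distance between lock_pin and lock_hole above 0.006 m)).
It fails at once if the T-handled key, a bottle, the bowl or the tamper is moved by more than 30 mm (distance of any of t_key, syrup_a, syrup_b, syrup_c, milk, bowl, tamper from where it was at the start of the episode above 0.03 m).
It also fails if it takes over 54 s, if anything falls off the work surface, if the arm or the gripper's body presses on something with over 40 N, if the wrist force passes 120 N, or if a joint passes its speed limit or range.

## Working session

There is one attempt and no reset: what is moved stays moved. The work goes in short steps, Python scripts to look and compute and a tool call to move; the robot and the scene stay as the last step left them, time stands still between calls to the robot, and variables do not carry over. Pictures are saved under pics/ and viewed, about 8 in all and at most 12, crops included, and the job is handed in when it is done.

Besides the shell and the picture viewer there is one more tool, called after "Call:" as name(argument=value, ...), one argument or row to a line, values as JSON. carry_out: Moves the arm, as the interface text tells. Its arguments: {"type":"object","properties":{"moves":{"type":"array"},"squeeze":{"type":"number"}},"required":["moves"]}

```bash
mkdir -p pics; ls
python3 - <<'E'
from workcell import env
import cv2,numpy as np
np.set_printoptions(precision=4,suppress=True)
for n in("top","side"):
    cv2.imwrite(f"pics/{n}0.png",env.read_camera(n)[:,:,::-1]); c=env.calibration(n)
    print(n,{k:np.array(v).round(4).tolist() for k,v in c.items()})
print(env.calibration("wrist"),env.tip_reach); print(env.get_state())
E
```

```text
pics
top {'camera_matrix': [[370.6836, 0.0, 320.517], [0.0, 370.6836, 197.3821], [0.0, 0.0, 1.0]], 'rvec': [2.2062, -2.0153, 0.2073], 'tvec': [0.0166, 0.5758, 0.9319]}
side {'camera_matrix': [[376.829, 0.0, 324.2655], [0.0, 376.829, 201.0706], [0.0, 0.0, 1.0]], 'rvec': [1.9191, -0.8455, 0.4729], 'tvec': [-0.3569, 0.34, 0.7495]}
{'camera_matrix': array([[325.5504,   0.    , 318.1035],
       [  0.    , 325.5504, 197.9087],
       [  0.    ,   0.    ,   1.    ]]), 'hand_eye': array([[ 1.    ,  0.0008, -0.0002,  0.0004],
       [-0.0007,  0.9534,  0.3018, -0.0768],
       [ 0.0004, -0.3018,  0.9534, -0.1318],
       [ 0.    ,  0.    ,  0.    ,  1.    ]])} 0.011
{'clock': 0.1, 'joint_pos': array([1.0684, 0.3139, 0.0451, 1.3036, 0.    , 1.4312]), 'qvel': array([ 0.0012, -0.0018,  0.0019, -0.0001, -0.0004,  0.0006]), 'tau': array([  0.0015, -48.1726,  29.9243,   0.0127,  -0.0002,  -0.    ]), 'tcp_pos': array([0.2039, 0.5372, 0.2415]), 'orientation': array([ 0.0003,  0.8231,  0.5679, -0.0007]), 'wrist_force': array([-0.2221,  0.2969,  0.6147]), 'ft_torque': array([-0.0167, -0.0552, -0.0314]), 'finger_gap': 0.08519508842088122}
```

View pics/top0.png

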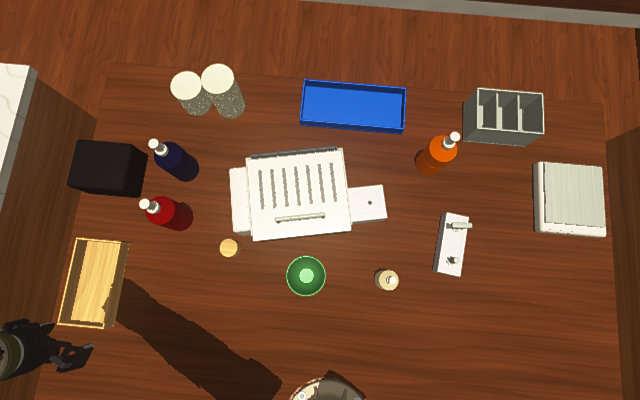

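View pics/side0.png

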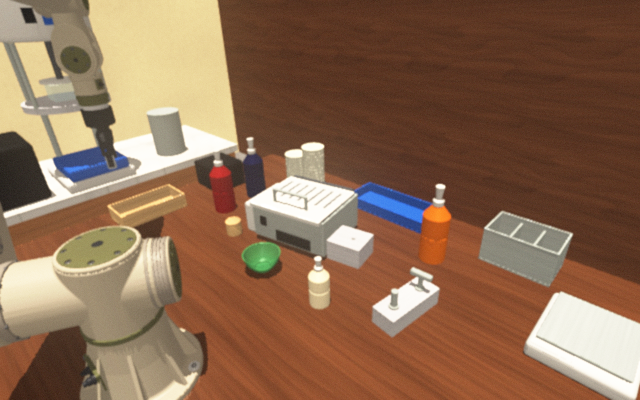

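Top view: the crusher is at about (298,193), with the ledge hole at (370,203). The rack is at (451,244), with the T-key at its far pocket (460,226) and the pin at its near pocket (452,260). The side view agrees. Next I'll measure masks and view an enlarged crop.

```bash
cat > h.py <<'E'
from workcell import env
import cv2,numpy as np
from scipy.spatial.transform import Rotation as R
np.set_printoptions(precision=4,suppress=True)
def Rq(q): return R.from_quat(np.r_[q[1:],q[0]])
def cam(n,st=None):
    c=env.calibration(n);K=np.array(c["camera_matrix"])
    if n=="wrist":
        T=np.eye(4);T[:3,:3]=Rq(st["orientation"]).as_matrix();T[:3,3]=st["tcp_pos"]
        T=T@np.array(c["hand_eye"]);return K,T[:3,:3],T[:3,3]
    M=cv2.Rodrigues(np.array(c["rvec"],float))[0]
    return K,M.T,-M.T@np.array(c["tvec"]).ravel()
def ray(C,uv,z):
    K,A,o=C;uv=np.atleast_2d(uv).astype(float)
    d=(A@np.linalg.inv(K)@np.c_[uv,np.ones(len(uv))].T).T
    return o+d*((z-o[2])/d[:,2])[:,None]
def proj(C,P):
    K,A,o=C;p=(K@A.T@(np.atleast_2d(P)-o).T).T;return p[:,:2]/p[:,2:]
E
python3 - <<'E'
from h import *
im=cv2.imread("pics/top0.png");C=cam("top");print("cam",C[2])
g=cv2.cvtColor(im,cv2.COLOR_BGR2HSV)
m=((g[...,1]<60)&(g[...,2]>150)).astype(np.uint8)
for nm,(x0,y0,x1,y1),z in(("rack",(425,200,480,285),.045),("ledge",(353,175,395,230),.06),("guard",(225,140,352,245),.131)):
    s=np.zeros_like(m);s[y0:y1,x0:x1]=m[y0:y1,x0:x1]
    s=cv2.morphologyEx(s,cv2.MORPH_CLOSE,np.ones((5,5)))
    c=max(cv2.findContours(s,0,2)[0],key=cv2.contourArea)
    b=cv2.boxPoints(cv2.minAreaRect(c));q=ray(C,b,z)[:,:2]
    e=q[1]-q[0];f=q[2]-q[1];print(nm,b.round(1).tolist(),q.tolist(),q.mean(0),np.hypot(*e),np.hypot(*f),np.degrees(np.arctan2(e[1],e[0])))
a=cv2.resize(im[130:250,230:400],None,fx=4.5,fy=4.5,interpolation=2)[:300*9//5,:]
b=cv2.resize(im[200:290,425:480],None,fx=6,fy=6,interpolation=2)
cv2.imwrite("pics/c1.png",cv2.resize(np.vstack([a[:,:765]]),(765,540)))
p=np.zeros((540,800,3),np.uint8);a2=cv2.resize(im[140:245,240:395],None,fx=3,fy=3,interpolation=2);p[:315,:465]=a2;p[:540,468:798]=b;cv2.imwrite("pics/c2.png",p)
E
```

```text
cam [0.3745 0.0538 1.0281]
rack [[434.29998779296875, 271.29998779296875], [446.20001220703125, 212.1999969482422], [472.8999938964844, 217.60000610351562], [461.1000061035156, 276.6000061035156]] [[0.40592485793753513, -0.24417094105148188], [0.5646482344822161, -0.27135021221796396], [0.5565974046070008, -0.3431223893398614], [0.3985371596427509, -0.31376755449328475]] [ 0.4814 -0.2931] 0.16103360842658204 0.07222230452219505 -9.716900022607737
ledge [[349.29998779296875, 187.89999389648438], [382.70001220703125, 184.10000610351562], [386.3999938964844, 217.6999969482422], [353.0, 221.39999389648438]] [[0.6045295741294929, -0.006121008785990867], [0.6228520463700007, -0.09466003542482798], [0.532760088737734, -0.1096122416666542], [0.5149801285283127, -0.022652186009709002]] [ 0.5688 -0.0583] 0.0904150000119277 0.09132430838233735 -78.30811575451749
guard [[225.8000030517578, 159.5], [346.79998779296875, 147.10000610351562], [355.29998779296875, 230.3000030517578], [234.3000030517578, 242.60000610351562]] [[0.6326129059995207, 0.3139046942195217], [0.6930574801460607, 0.012513187366208108], [0.4836841455225407, -0.02409690264876886], [0.42754975745850665, 0.26414494877749495]] [0.5592 0.1416] 0.307392886949369 0.2125499751641416 -78.65967734288266
```

View pics/c2.png

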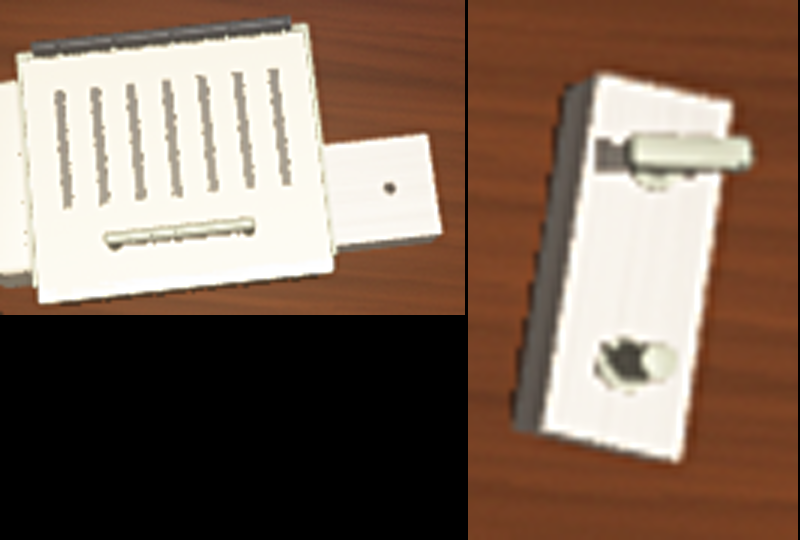

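The crop shows the ledge hole at full-image (370.0,202.7), the pin handle's top at (456.5,260.2), and the bar from (278,220) to (323.5,215).

Run:
```python
from h import *
C=cam("top")
h=ray(C,(370,202.7),.06)[0];print("hole",h)
print("pin top",ray(C,(456.5,260.2),.09)[0])
L=np.array([[598,73],[733,100],[682,461],[542,431]])-[468,0];L=L/6+[425,200]
q=ray(C,L,.045)[:,:2];print("rack",q,q.mean(0),np.degrees(np.arctan2(*(q[0]-q[3])[::-1])),np.degrees(np.arctan2(*(q[1]-q[2])[::-1])))
G=np.array([[18,55],[308,25],[333,272],[40,302]])/3+[240,140]
q=ray(C,G,.131)[:,:2];print("guard",q,q.mean(0),[np.degrees(np.arctan2(*d[::-1])) for d in(q[0]-q[3],q[1]-q[2],q[0]-q[1],q[3]-q[2])])
B=np.array([[113,241],[252,227]])/3+[240,140]
q=ray(C,B,.173)[:,:2];print("bar",q,q.mean(0),np.degrees(np.arctan2(*(q[0]-q[1])[::-1])),np.hypot(*(q[0]-q[1])))
for yaw in(9,10,11,12,13):
    M=R.from_euler('z',yaw,degrees=True).as_matrix()[:2,:2]
    o=h[:2]-M@[-.04,-.185];print(yaw,o,"bar",o+M@[-.075,0])
```

```text
hole [ 0.5691 -0.0639  0.06  ]
pin top [ 0.4366 -0.285   0.09  ]
rack [[ 0.5649 -0.2727]
 [ 0.5582 -0.3332]
 [ 0.3979 -0.3127]
 [ 0.4052 -0.252 ]] [ 0.4815 -0.2926] -7.402427308777618 -7.269256903990088
guard [[ 0.6402  0.2636]
 [ 0.6888  0.0228]
 [ 0.4817 -0.0137]
 [ 0.4364  0.2191]] [0.5618 0.1229] [np.float64(12.312975842081553), np.float64(9.991945946941591), np.float64(101.40670629867192), np.float64(101.02694240329137)]
bar [[0.4853 0.161 ]
 [0.506  0.0547]] [0.4957 0.1079] 100.99665310226158 0.1082745435345265
9 [0.5797 0.1251] bar [0.5056 0.1133]
10 [0.5764 0.1252] bar [0.5025 0.1122]
11 [0.5731 0.1253] bar [0.4995 0.111 ]
12 [0.5698 0.1254] bar [0.4964 0.1098]
13 [0.5665 0.1253] bar [0.4934 0.1085]
```

```bash
cat >> h.py <<'E'
def plan(wps,yaw,grip,st=None,start=None):
    """wps: list of (xyz, rows); prints tool-frame rows from the measured pose, tool down with jaw axis at yaw"""
    st=st or env.get_state();p=np.array(st["tcp_pos"]);A=Rq(st["orientation"])
    a=np.radians(yaw)/2;T=R.from_quat([np.cos(a),np.sin(a),0,0])
    print("at",p,"t",st["clock"],"gap",st["finger_gap"],"F",st["wrist_force"],"yaw err",np.degrees((A.inv()*T).as_rotvec()))
    for w,n in wps:
        for k in range(n):
            d=A.inv().apply((np.array(w)-p)/(n-k))
            r=np.degrees((A.inv()*T).as_rotvec());m=np.linalg.norm(r);r=r*min(1,8/m) if m>0 else r
            print(", ".join(f"{v:g}" for v in np.r_[grip,d.round(4),r.round(1)]),",")
            p=p+A.apply(d);A=A*R.from_rotvec(np.radians(r))
E
python3 -c "
from h import *
plan([((.40,.10,.25),10),((.437,-.285,.22),10)],11,0.2)"
```

```text
at [0.2039 0.5372 0.2415] t 0.1 gap 0.08519508842088122 F [-0.2221  0.2969  0.6147] yaw err [ 0.0324  0.0903 58.2121]
0.2, -0.0339, 0.0339, -0.0008, 0, 0, 8 ,
0.2, -0.0289, 0.0382, -0.0008, 0, 0, 8 ,
0.2, -0.0233, 0.0419, -0.0008, 0, 0, 8 ,
0.2, -0.0172, 0.0447, -0.0008, 0, 0, 8 ,
0.2, -0.0108, 0.0467, -0.0008, 0, 0, 8 ,
0.2, -0.0042, 0.0477, -0.0008, 0, 0, 8 ,
0.2, 0.0025, 0.0479, -0.0008, 0, 0, 8 ,
0.2, 0.0091, 0.047, -0.0008, 0, 0, 2.2 ,
0.2, 0.0109, 0.0467, -0.0008, -0, 0, 0 ,
0.2, 0.0109, 0.0467, -0.0008, -0, -0, 0 ,
0.2, -0.0037, 0.0385, 0.003, -0, -0, 0 ,
0.2, -0.0037, 0.0385, 0.003, -0, -0, 0 ,
0.2, -0.0037, 0.0385, 0.003, -0, 0, 0 ,
0.2, -0.0037, 0.0385, 0.003, 0, 0, 0 ,
0.2, -0.0037, 0.0385, 0.003, -0, -0, 0 ,
0.2, -0.0037, 0.0385, 0.003, -0, -0, 0 ,
0.2, -0.0037, 0.0385, 0.003, -0, -0, 0 ,
0.2, -0.0037, 0.0385, 0.003, -0, -0, 0 ,
0.2, -0.0037, 0.0385, 0.003, -0, 0, 0 ,
0.2, -0.0037, 0.0385, 0.003, -0, -0, 0 ,
```

Call:
carry_out(
  moves=[0.2, -0.034, 0.034, -0.001, 0, 0, 8, 0.2, -0.029, 0.038, -0.001, 0, 0, 8, 0.2, -0.023, 0.042, -0.001, 0, 0, 8, 0.2, -0.017, 0.045, -0.001, 0, 0, 8, 0.2, -0.011, 0.047, -0.001, 0, 0, 8],
)

```text
clock: 0.72
tcp_pos: [0.3014, 0.3134, 0.2438]
orientation: [0.002, 0.97, 0.245, -0.002]
wrist_force: [0.9, 0.9, 0.0]
finger_gap: 0.0512
```

Call:
carry_out(
  moves=[0.2, -0.004, 0.048, -0.001, 0, 0, 8, 0.2, 0.003, 0.048, -0.001, 0, 0, 8, 0.2, 0.009, 0.047, -0.001, 0, 0, 2, 0.2, 0.011, 0.047, -0.001, 0, 0, 0, 0.2, 0.011, 0.047, -0.001, 0, 0, 0],
)

```text
clock: 1.35
tcp_pos: [0.3967, 0.0844, 0.2487]
orientation: [0.002, 0.996, 0.084, -0.002]
wrist_force: [0.4, -0.2, 0.5]
finger_gap: 0.0512
```

```bash
python3 -c "
from h import *
plan([((.437,-.285,.20),10)],11,0.2)"
```

```text
at [0.3967 0.0844 0.2487] t 1.35 gap 0.05117015178033988 F [ 0.423  -0.2158  0.4822] yaw err [ 0.2323  0.2587 -1.3135]
0.2, -0.0022, 0.0371, 0.005, 0.2, 0.3, -1.3 ,
0.2, -0.0031, 0.037, 0.0049, -0, -0, 0 ,
0.2, -0.0031, 0.037, 0.0049, -0, -0, 0 ,
0.2, -0.0031, 0.037, 0.0049, -0, 0, 0 ,
0.2, -0.0031, 0.037, 0.0049, -0, 0, 0 ,
0.2, -0.0031, 0.037, 0.0049, -0, 0, 0 ,
0.2, -0.0031, 0.037, 0.0049, -0, 0, 0 ,
0.2, -0.0031, 0.037, 0.0049, -0, -0, 0 ,
0.2, -0.0031, 0.037, 0.0049, -0, -0, 0 ,
0.2, -0.0031, 0.037, 0.0049, -0, -0, 0 ,
```

Call:
carry_out(
  moves=[0.2, -0.002, 0.037, 0.002, 0.2, 0.3, -1.3, 0.2, -0.003, 0.037, 0.002, 0, 0, 0, 0.2, -0.003, 0.037, 0.002, 0, 0, 0, 0.2, -0.003, 0.037, 0.002, 0, 0, 0, 0.2, 0, 0, 0, 0, 0, 0],
)

```text
clock: 1.98
tcp_pos: [0.4134, -0.0708, 0.2393]
orientation: [-0.0, 0.996, 0.093, -0.0]
wrist_force: [-0.1, -0.4, 0.3]
finger_gap: 0.0513
```

```bash
python3 -c "
from h import *
st=env.get_state();im=env.read_camera('wrist');cv2.imwrite('pics/w1.png',im[:,:,::-1])
C=cam('wrist',st);np.savez('w1.npz',K=C[0],A=C[1],o=C[2])
print('hole px',proj(C,[.5691,-.0639,.06]))
plan([((.437,-.286,.17),6)],11,0.2,st)"
```

```text
hole px [[471.4367 198.8669]]
at [ 0.4134 -0.0708  0.2393] t 1.975 gap 0.05133553757610139 F [-0.1337 -0.4318  0.2775] yaw err [-0.0169  0.0309 -0.3136]
0.2, -0.0028, 0.036, 0.0115, -0, 0, -0.3 ,
0.2, -0.003, 0.036, 0.0116, 0, 0, 0 ,
0.2, -0.003, 0.036, 0.0116, 0, 0, 0 ,
0.2, -0.003, 0.036, 0.0116, -0, -0, 0 ,
0.2, -0.003, 0.036, 0.0116, 0, -0, 0 ,
0.2, -0.003, 0.036, 0.0116, 0, -0, 0 ,
```

View pics/w1.png

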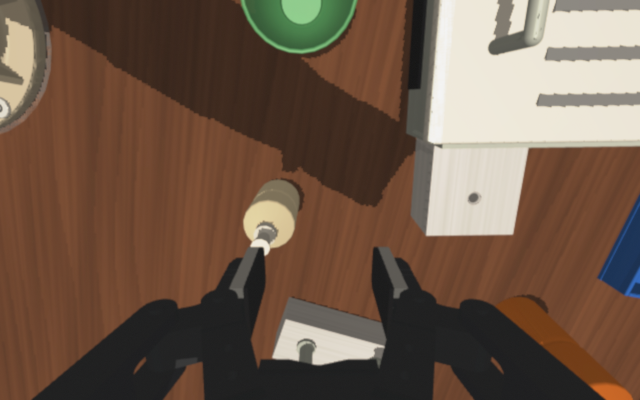

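The wrist view shows the ledge hole at about (473.5,198.5). That is 2 px from the prediction, roughly 2 mm. I'll carry on to the pin.

Call:
carry_out(
  moves=[0.2, -0.003, 0.041, 0.005, 0, 0, -0.3, 0.2, -0.003, 0.041, 0.005, 0, 0, 0, 0.2, -0.003, 0.041, 0.01, 0, 0, 0, 0.2, -0.003, 0.041, 0.015, 0, 0, 0, 0.2, -0.003, 0.041, 0.02, 0, 0, 0],
)

```text
clock: 2.65
tcp_pos: [0.4401, -0.2711, 0.1843]
orientation: [-0.001, 0.995, 0.103, 0.001]
wrist_force: [-0.0, 0.5, 0.3]
finger_gap: 0.0509
```

```bash
python3 -c "
from h import *
z=np.load('w1.npz');g=cv2.cvtColor(cv2.imread('pics/w1.png'),6).astype(float)[190:208,464:484]
m=g<140;v,u=np.nonzero(m);uv=(u.mean()+464,v.mean()+190);print(m.sum(),uv,ray((z['K'],z['A'],z['o']),uv,.06))
plan([((.437,-.286,.15),2)],11,0.2)
st=env.get_state();im=env.read_camera('wrist')[:,:,::-1].copy();cv2.imwrite('pics/w2.png',im)
C=cam('wrist',st);print(proj(C,[[.4368,-.286,.09],[.4368,-.286,.045]]))
np.savez('w2.npz',K=C[0],A=C[1],o=C[2])"
```

```text
66 (np.float64(473.0151515151515), np.float64(197.36363636363637)) [[ 0.5701 -0.0621  0.06  ]]
at [ 0.4401 -0.2711  0.1843] t 2.65 gap 0.05091308830253799 F [-0.0278  0.4895  0.3341] yaw err [-0.1081 -0.1153  0.7813]
0.2, -0.0031, 0.007, 0.0171, -0.1, -0.1, 0.8 ,
0.2, -0.0029, 0.007, 0.0172, 0, 0, 0 ,
[[308.6637 223.0979]
 [309.9927 203.9341]]
```

View pics/w2.png

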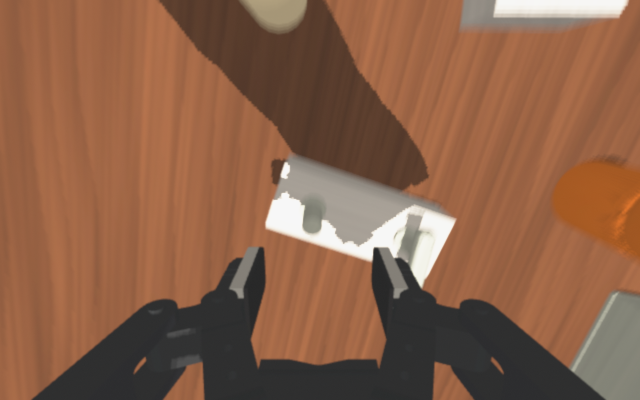

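The wrist view puts the pin's handle top at about (313,222), against a predicted (308.7,223). The pin is therefore at x≈0.440, y≈-0.286. The T-key is at (410,240), clear of the fingers.

```bash
python3 -c "
from h import *
z=np.load('w2.npz');print(ray((z['K'],z['A'],z['o']),(313,222),.09))
plan([((.4395,-.2855,.11),4),((.4395,-.2855,.066),4)],11,0.2)"
```

```text
[[ 0.4398 -0.2845  0.09  ]]
at [ 0.4402 -0.2752  0.1812] t 2.7 gap 0.05125777053901205 F [ 2.104 -5.039 -1.614] yaw err [-0.053   0.0043  0.613 ]
0.2, -0.0007, 0.0025, 0.0178, -0.1, 0, 0.6 ,
0.2, -0.0007, 0.0025, 0.0178, 0, -0, -0 ,
0.2, -0.0007, 0.0025, 0.0178, 0, -0, 0 ,
0.2, -0.0007, 0.0025, 0.0178, 0, -0, 0 ,
0.2, -0, -0, 0.011, 0, -0, 0 ,
0.2, 0, -0, 0.011, 0, 0, 0 ,
0.2, 0, 0, 0.011, -0, 0, 0 ,
0.2, 0, 0, 0.011, -0, 0, 0 ,
```

Call:
carry_out(
  moves=[0.2, 0, 0.0025, 0.018, 0, 0, 0.6, 0.2, 0, 0.0025, 0.018, 0, 0, 0, 0.2, 0, 0.0025, 0.018, 0, 0, 0, 0.2, 0, 0.0025, 0.018, 0, 0, 0, 0.2, 0, 0, 0, 0, 0, 0],
)

```text
clock: 3.32
tcp_pos: [0.4429, -0.279, 0.1058]
orientation: [-0.003, 0.995, 0.098, -0.001]
wrist_force: [-0.3, -0.2, -0.2]
finger_gap: 0.0516
```

```bash
python3 -c "
from h import *
plan([((.4397,-.2855,.066),4)],11,0.2)"
```

```text
at [ 0.4429 -0.279   0.1058] t 3.325 gap 0.05164896596883117 F [-0.3045 -0.2195 -0.2481] yaw err [-0.3741  0.1345  0.2572]
0.2, -0.0011, 0.0015, 0.0099, -0.4, 0.1, 0.3 ,
0.2, -0.0011, 0.0015, 0.0099, -0, 0, 0 ,
0.2, -0.0011, 0.0015, 0.0099, -0, 0, 0 ,
0.2, -0.0011, 0.0015, 0.0099, -0, 0, 0 ,
```

Call:
carry_out(
  moves=[0.2, -0.0015, 0.002, 0.01, -0.4, 0.1, 0.3, 0.2, -0.0015, 0.002, 0.01, 0, 0, 0, 0.2, -0.0015, 0.002, 0.01, 0, 0, 0, 0.2, 0, 0.001, 0.009, 0, 0, 0, 0.2, 0, 0, 0, 0, 0, 0],
)

```text
clock: 3.95
tcp_pos: [0.4406, -0.2863, 0.0658]
orientation: [0.001, 0.995, 0.096, 0.001]
wrist_force: [-0.5, -0.4, -0.4]
finger_gap: 0.0513
```

```bash
python3 -c "
from h import *
plan([((.4397,-.2855,.066),1)],11,0.2)"
```

```text
at [ 0.4406 -0.2863  0.0658] t 3.95 gap 0.051280177481702896 F [-0.4553 -0.4386 -0.3914] yaw err [ 0.1324 -0.048   0.0276]
0.2, -0.0007, -0.001, -0.0002, 0.1, -0, 0 ,
```

Grasp the pin.

Call:
carry_out(
  moves=[-0.4, 0, 0, 0, 0, 0, 0, -1, 0, 0, 0, 0, 0, 0, -1, 0, 0, 0, 0, 0, 0, -1, 0, 0, 0, 0, 0, 0, -1, 0, 0, 0, 0, 0, 0],
  squeeze=40,
)

```text
clock: 4.58
tcp_pos: [0.4401, -0.2867, 0.0662]
orientation: [0.001, 0.995, 0.096, -0.0]
wrist_force: [-1.2, -0.2, -0.3]
finger_gap: 0.0151
```

```bash
python3 -c "
from h import *
st=env.get_state();x,y,z=st['tcp_pos']
plan([((x,y,.125),5),((.5698,-.0625,.15),10)],11,-1)"
```

```text
at [ 0.4401 -0.2867  0.0662] t 4.575 gap 0.015090376826804093 F [-1.1805 -0.1585 -0.2851] yaw err [ 0.1662  0.0193 -0.0012]
-1, -0, 0, -0.0118, 0.2, 0, -0 ,
-1, 0, -0, -0.0118, -0, -0, 0 ,
-1, 0, -0, -0.0118, -0, -0, 0 ,
-1, 0, -0, -0.0118, -0, -0, 0 ,
-1, 0, -0, -0.0118, -0, -0, 0 ,
-1, 0.017, -0.0195, -0.0025, -0, -0, 0 ,
-1, 0.017, -0.0195, -0.0025, -0, -0, 0 ,
-1, 0.017, -0.0195, -0.0025, -0, -0, 0 ,
-1, 0.017, -0.0195, -0.0025, -0, -0, 0 ,
-1, 0.017, -0.0195, -0.0025, -0, 0, 0 ,
-1, 0.017, -0.0195, -0.0025, -0, 0, 0 ,
-1, 0.017, -0.0195, -0.0025, -0, 0, 0 ,
-1, 0.017, -0.0195, -0.0025, -0, 0, 0 ,
-1, 0.017, -0.0195, -0.0025, -0, 0, 0 ,
-1, 0.017, -0.0195, -0.0025, -0, 0, 0 ,
```

Call:
carry_out(
  moves=[-1, 0, 0, -0.012, 0, 0, 0, -1, 0, 0, -0.02, 0, 0, 0, -1, 0, 0, -0.025, 0, 0, 0, -1, 0, 0, -0.025, 0, 0, 0, -1, 0.01, -0.01, 0, 0, 0, 0],
)

```text
clock: 5.2
tcp_pos: [0.4498, -0.2751, 0.1539]
orientation: [0.002, 0.995, 0.095, 0.002]
wrist_force: [0.6, 0.3, -0.9]
finger_gap: 0.0152
```

Call:
carry_out(
  moves=[-1, 0.03, -0.035, 0, 0, 0, 0, -1, 0.03, -0.035, 0, 0, 0, 0, -1, 0.03, -0.035, 0, 0, 0, 0, -1, 0.03, -0.035, 0, 0, 0, 0, -1, 0.02, -0.025, 0, 0, 0, 0],
)

```text
clock: 5.82
tcp_pos: [0.5594, -0.0777, 0.1509]
orientation: [0.001, 0.996, 0.094, 0.002]
wrist_force: [-0.8, -0.1, -0.4]
finger_gap: 0.015
```

```bash
python3 -c "
from h import *
plan([((.5698,-.0625,.13),5)],11,-1)"
```

```text
at [ 0.5594 -0.0777  0.1509] t 5.825 gap 0.0150295936798632 F [-0.7644 -0.0778 -0.3956] yaw err [ 0.1289 -0.2734 -0.1819]
-1, 0.0026, -0.0026, 0.0042, 0.1, -0.3, -0.2 ,
-1, 0.0026, -0.0026, 0.0042, 0, 0, -0 ,
-1, 0.0026, -0.0026, 0.0042, 0, 0, 0 ,
-1, 0.0026, -0.0026, 0.0042, -0, -0, 0 ,
-1, 0.0026, -0.0026, 0.0042, 0, -0, 0 ,
```

Call:
carry_out(
  moves=[-1, 0.003, -0.003, 0.005, 0.1, -0.3, -0.2, -1, 0.003, -0.003, 0.005, 0, 0, 0, -1, 0.003, -0.003, 0.005, 0, 0, 0, -1, 0.002, -0.003, 0.005, 0, 0, 0, -1, 0, 0, 0, 0, 0, 0],
)

```text
clock: 6.45
tcp_pos: [0.5669, -0.0612, 0.127]
orientation: [-0.001, 0.995, 0.097, -0.002]
wrist_force: [0.2, -0.0, -1.4]
finger_gap: 0.0144
```

```bash
python3 -c "
from h import *
st=env.get_state();im=env.read_camera('wrist')[:,:,::-1].copy()
plan([((.5698,-.0625,.112),3)],11,-1)
C=cam('wrist',st);t=st['tcp_pos'];A=Rq(st['orientation'])
print('tip expect',t+A.apply([0,0,.051]),proj(C,[t+A.apply([0,0,.051]),[.5698,-.0625,.06]]))
s=env.read_camera('side')[:,:,::-1];
p=np.zeros((560,800,3),np.uint8);p[:,:]=0
a=cv2.resize(im[100:380,180:460],(400,400));b=cv2.resize(s[180:280,300:400],(400,400),interpolation=2);p[:400,:400]=a;p[:400,400:]=b
cv2.imwrite('pics/w3.png',p);cv2.imwrite('pics/w3full.png',im)"
```

```text
at [ 0.567  -0.0614  0.1272] t 6.5 gap 0.015119928151384365 F [-0.1303  0.5378 -1.0077] yaw err [-0.0782  0.2359  0.1324]
-1, 0.0009, 0.0006, 0.0051, -0.1, 0.2, 0.1 ,
-1, 0.0008, 0.0005, 0.0051, 0, -0, 0 ,
-1, 0.0008, 0.0005, 0.0051, -0, -0, 0 ,
tip expect [ 0.5667 -0.0612  0.076 ] [[317.1553 228.3849]
 [321.6236 221.5771]]
```

View pics/w3.png

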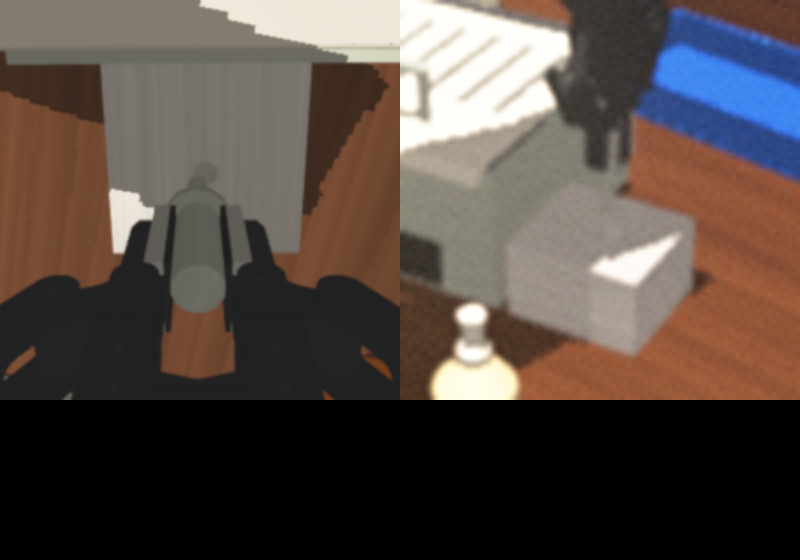

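The wrist crop shows the hole at about px (323.7,220.4) and the pin's axis at 319.5. The pin therefore needs about +2.7 mm along tool x. I'll correct, come closer and look once more.

Call:
carry_out(
  moves=[-1, 0.0025, 0, 0.004, 0, 0.2, 0, -1, 0.001, 0, 0.003, 0, 0, 0, -1, 0, 0, 0.001, 0, 0, 0, -1, 0, 0, 0, 0, 0, 0, -1, 0, 0, 0, 0, 0, 0],
)

```text
clock: 7.18
tcp_pos: [0.5712, -0.0615, 0.1196]
orientation: [-0.0, 0.995, 0.096, 0.001]
wrist_force: [1.0, -0.2, -0.6]
finger_gap: 0.015
```

```bash
python3 -c "
from h import *
st=env.get_state();im=env.read_camera('wrist')[:,:,::-1].copy()
plan([((.5696,-.0618,.112),3)],11,-1,st)
C=cam('wrist',st);t=st['tcp_pos'];A=Rq(st['orientation'])
print('tip expect',t+A.apply([0,0,.051]),proj(C,[t+A.apply([0,0,.051]),[.5698,-.0625,.06]]))
c=im[190:265,270:370].astype(float);c=np.clip((c-40)*2,0,255).astype(np.uint8)
cv2.imwrite('pics/w4.png',cv2.resize(c,(800,600),interpolation=2))"
```

```text
at [ 0.5712 -0.0615  0.1196] t 7.175 gap 0.014951044644634872 F [ 0.9737 -0.1853 -0.5789] yaw err [-0.0317 -0.0733  0.0729]
-1, -0.0005, 0, 0.0025, -0, -0.1, 0.1 ,
-1, -0.0005, 0, 0.0025, 0, 0, 0 ,
-1, -0.0005, 0, 0.0025, 0, -0, 0 ,
tip expect [ 0.5713 -0.0614  0.0686] [[317.1532 228.3886]
 [314.5961 224.2029]]
```

View pics/w4.png

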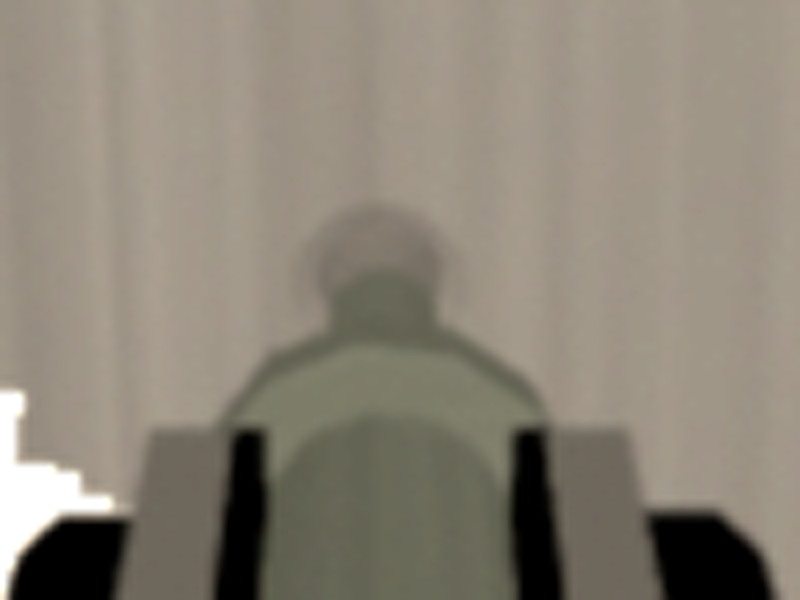

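In the zoom the hole's centre is at x≈379 and the shank at 384, so the pin is 0.4 mm too far along tool x. It is within about 1 mm in y. I'll descend gently while watching force.

Call:
carry_out(
  moves=[-1, -0.0004, -0.0005, 0.003, 0, 0, 0, -1, 0, 0, 0.003, 0, 0, 0, -1, 0, 0, 0.003, 0, 0, 0, -1, 0, 0, 0.003, 0, 0, 0, -1, 0, 0, 0, 0, 0, 0],
)

```text
clock: 7.85
tcp_pos: [0.5712, -0.0613, 0.1078]
orientation: [0.0, 0.995, 0.096, 0.001]
wrist_force: [-0.4, 0.5, 2.4]
finger_gap: 0.0149
```

```bash
python3 -c "
from h import *
plan([((.5707,-.0611,.081),1)],11,-1)"
```

```text
at [ 0.5712 -0.0613  0.1078] t 7.85 gap 0.014914739379828007 F [-0.3796  0.4962  2.4459] yaw err [ 0.044  -0.1417  0.072 ]
-1, -0.0005, -0.0004, 0.0268, 0, -0.1, 0.1 ,
```

Call:
carry_out(
  moves=[-1, -0.0003, -0.0003, 0.003, 0, 0, 0, -1, 0, 0, 0.003, 0, 0, 0, -1, 0, 0, 0.003, 0, 0, 0, -1, 0, 0, 0.003, 0, 0, 0, -1, 0, 0, 0, 0, 0, 0],
)

```text
clock: 8.48
tcp_pos: [0.5712, -0.0623, 0.0965]
orientation: [0.002, 0.995, 0.096, 0.002]
wrist_force: [-0.9, -1.6, -0.5]
finger_gap: 0.015
```

Call:
carry_out(
  moves=[-1, 0, 0, 0.004, 0, 0, 0, -1, 0, 0, 0.004, 0, 0, 0, -1, 0, 0, 0.004, 0, 0, 0, -1, 0, 0, 0.003, 0, 0, 0, -1, 0, 0, 0, 0, 0, 0],
)

```text
clock: 9.1
tcp_pos: [0.5713, -0.0624, 0.0811]
orientation: [0.002, 0.995, 0.096, 0.002]
wrist_force: [-0.6, -1.5, 0.9]
finger_gap: 0.0145
```

Call:
carry_out(
  moves=[-1, 0, 0, 0.002, 0, 0, 0, -1, 0, 0, 0.003, 0, 0, 0, -1, 0, 0, 0.003, 0, 0, 0, -1, 0, 0, 0.003, 0, 0, 0, -1, 0, 0, 0.002, 0, 0, 0],
)

```text
clock: 9.72
tcp_pos: [0.5712, -0.0624, 0.0811]
orientation: [0.003, 0.995, 0.096, 0.005]
wrist_force: [-2.8, -0.6, 9.8]
finger_gap: 0.0149
```

The pin stopped at TCP z=0.0811, exactly the expected home height (push 9.8 N). Now I'll release it and rise.

Call:
carry_out(
  moves=[0, 0, 0, 0, 0, 0, 0, 0, 0, 0, 0, 0, 0, 0, 0, 0, 0, -0.015, 0, 0, 0, 0, 0, 0, -0.035, 0, 0, 0, 0, 0, 0, -0.05, 0, 0, 0],
)

```text
clock: 10.35
tcp_pos: [0.5677, -0.0602, 0.1801]
orientation: [0.001, 0.995, 0.097, 0.001]
wrist_force: [1.0, 0.1, 0.3]
finger_gap: 0.0426
```

Call:
carry_out(
  moves=[0, 0, 0, -0.04, 0, 0, 0, 0, 0, -0.02, 0, 0, 0, 0, 0, 0, -0.03, 0, 0, 0, 0, 0, 0, -0.03, 0, 0, 0, 0, 0, 0, 0, 0, 0, 0, 0],
)

```text
clock: 10.98
tcp_pos: [0.5532, 0.0217, 0.2261]
orientation: [0.001, 0.995, 0.097, 0.005]
wrist_force: [0.0, -0.5, 0.7]
finger_gap: 0.0426
```

```bash
python3 -c "
from h import *
st=env.get_state();im=env.read_camera('wrist')[:,:,::-1].copy();cv2.imwrite('pics/w5.png',im)
C=cam('wrist',st);np.savez('w5.npz',K=C[0],A=C[1],o=C[2])
print(proj(C,[[.5705,-.0617,.105],[.4975,.1095,.171]]))
plan([((.4975,.1095,.23),5)],11.3,.2,st)"
```

```text
[[317.127  285.314 ]
 [244.4143  55.3575]]
at [0.5532 0.0217 0.2261] t 10.975 gap 0.042624181891835485 F [ 0.0178 -0.4651  0.7261] yaw err [ 0.2031 -0.5517 -0.2104]
0.2, -0.0076, -0.0194, -0.0009, 0.2, -0.6, -0.2 ,
0.2, -0.0075, -0.0194, -0.0008, -0, 0, -0 ,
0.2, -0.0075, -0.0194, -0.0008, -0, -0, 0 ,
0.2, -0.0075, -0.0194, -0.0008, -0, -0, 0 ,
0.2, -0.0075, -0.0194, -0.0008, 0, 0, 0 ,
```

View pics/w5.png

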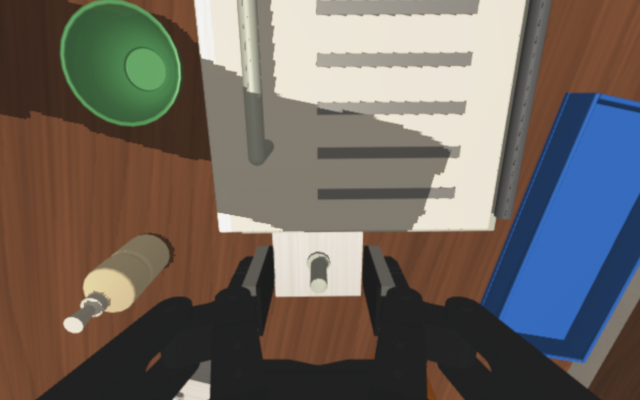

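The pin stands home in the ledge at (318,270). The bar runs from (249,0) to (257,160), about 4 mm further along +x than my first estimate. This agrees with the pose from the hole, which puts the bar's centre at about (0.501,0.1125).

Call:
carry_out(
  moves=[0.2, -0.007, -0.02, 0, 0.2, -0.6, -0.2, 0.2, -0.007, -0.02, 0, 0, 0, 0, 0.2, -0.007, -0.02, 0, 0, 0, 0, 0.2, -0.007, -0.02, 0, 0, 0, 0, 0.2, -0.005, -0.015, 0, 0, 0, 0],
)

```text
clock: 11.65
tcp_pos: [0.499, 0.1115, 0.2248]
orientation: [-0.0, 0.995, 0.097, -0.002]
wrist_force: [-0.2, 0.3, 0.7]
finger_gap: 0.0514
```

```bash
python3 -c "
from h import *
plan([((.501,.1125,.165),5)],11.3,.2)"
```

```text
at [0.499  0.1115 0.2248] t 11.65 gap 0.05137163956592026 F [-0.1774  0.2818  0.7354] yaw err [-0.0259  0.2045 -0.2014]
0.2, 0.0005, -0.0001, 0.012, -0, 0.2, -0.2 ,
0.2, 0.0004, -0.0001, 0.012, -0, -0, 0 ,
0.2, 0.0004, -0.0001, 0.012, 0, 0, 0 ,
0.2, 0.0004, -0.0001, 0.012, 0, 0, 0 ,
0.2, 0.0004, -0.0001, 0.012, 0, 0, 0 ,
```

Call:
carry_out(
  moves=[0.2, 0.0005, 0, 0.012, 0, 0.2, -0.2, 0.2, 0.0005, 0, 0.012, 0, 0, 0, 0.2, 0.0005, 0, 0.012, 0, 0, 0, 0.2, 0.0005, 0, 0.012, 0, 0, 0, 0.2, 0, 0, 0.011, 0, 0, 0],
)

```text
clock: 12.28
tcp_pos: [0.5011, 0.112, 0.1616]
orientation: [0.0, 0.995, 0.099, 0.0]
wrist_force: [0.2, -0.2, -0.6]
finger_gap: 0.0509
```

```bash
python3 -c "
from h import *
st=env.get_state();im=env.read_camera('wrist')[:,:,::-1].copy();cv2.imwrite('pics/w6.png',im)
print(proj(cam('wrist',st),[.501,.1125,.171]))
plan([((.501,.1125,.165),1)],11.3,.2,st)"
```

```text
[[316.7258 282.226 ]]
at [0.5011 0.112  0.1616] t 12.275 gap 0.05092820548381229 F [ 0.204  -0.1734 -0.5558] yaw err [ 0.0168 -0.0349  0.0264]
0.2, -0, -0.0006, -0.0034, 0, -0, 0 ,
```

View pics/w6.png

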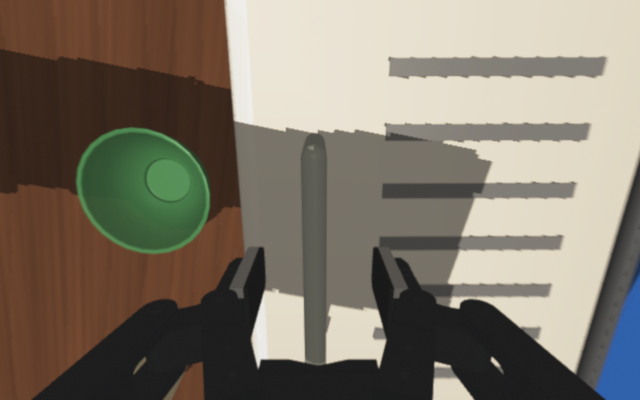

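The bar lies centred between the fingers (column ~315, fingers at 255 and 382). Close on it.

Call:
carry_out(
  moves=[-0.5, 0, 0, -0.001, 0, 0, 0, -1, 0, 0, 0, 0, 0, 0, -1, 0, 0, 0, 0, 0, 0, -1, 0, 0, 0, 0, 0, 0, -1, 0, 0, 0, 0, 0, 0],
  squeeze=40,
)

```text
clock: 12.95
tcp_pos: [0.4995, 0.1114, 0.1609]
orientation: [0.0, 0.995, 0.098, -0.002]
wrist_force: [-1.0, -0.4, -2.0]
finger_gap: 0.0086
```

```bash
cat >> h.py <<'E'
def arc(th1,n,th0=0,hold=0.):
    """tool-axis rows along the bar's arc from th0 to th1 (deg)"""
    b=lambda t:np.array([-.175*np.cos(t)+.043*np.sin(t),.175*np.sin(t)+.043*np.cos(t)])
    T=np.radians(np.linspace(th0,th1,n+1))
    for a,c in zip(T,T[1:]):
        d=b(c)-b(a);print(f"{np.degrees(c):.0f}: x {d[0]:.4f} z {-d[1]:.4f}  bar {b(c)}")
E
python3 -c "
from h import *
plan([],11.3,-1);arc(50,15)"
```

```text
at [0.4995 0.1114 0.1609] t 12.95 gap 0.008595718719541243 F [-0.966  -0.4036 -2.0167] yaw err [0.0122 0.209  0.0021]
3: x 0.0028 z -0.0101  bar [-0.1722  0.0531]
7: x 0.0034 z -0.0099  bar [-0.1688  0.063 ]
10: x 0.0040 z -0.0097  bar [-0.1649  0.0727]
13: x 0.0045 z -0.0095  bar [-0.1604  0.0822]
17: x 0.0051 z -0.0092  bar [-0.1553  0.0914]
20: x 0.0056 z -0.0089  bar [-0.1497  0.1003]
23: x 0.0061 z -0.0085  bar [-0.1437  0.1088]
27: x 0.0066 z -0.0082  bar [-0.1371  0.117 ]
30: x 0.0070 z -0.0078  bar [-0.1301  0.1247]
33: x 0.0075 z -0.0074  bar [-0.1226  0.1321]
37: x 0.0079 z -0.0069  bar [-0.1147  0.139 ]
40: x 0.0083 z -0.0064  bar [-0.1064  0.1454]
43: x 0.0086 z -0.0059  bar [-0.0978  0.1514]
47: x 0.0090 z -0.0054  bar [-0.0888  0.1568]
50: x 0.0093 z -0.0049  bar [-0.0795  0.1617]
```

Call:
carry_out(
  moves=[-1, 0.003, 0, -0.01, 0, 0, 0, -1, 0.0035, 0, -0.01, 0, 0, 0, -1, 0.004, 0, -0.01, 0, 0, 0, -1, 0.0045, 0, -0.0095, 0, 0, 0, -1, 0.005, 0, -0.009, 0, 0, 0],
)

```text
clock: 13.58
tcp_pos: [0.5194, 0.1155, 0.2116]
orientation: [0.0, 0.995, 0.098, -0.003]
wrist_force: [-1.2, -0.2, -4.9]
finger_gap: 0.0083
```

```bash
cat >> h.py <<'E'
def chk(rows,th1):
    st=env.get_state();A=Rq(st["orientation"]);d=np.array(st["tcp_pos"])-[.4995,.1114,.1609]
    r=np.radians(11.3);x=d[0]*np.cos(r)+d[1]*np.sin(r);y=-d[0]*np.sin(r)+d[1]*np.cos(r)
    px,pz=-.175+x,.043+d[2];th=np.degrees(np.arctan2(pz,-px)-np.arctan2(.043,.175))
    print("t",st["clock"],"th",th,"radius",np.hypot(px,pz),"(.1802) y",y,"F",st["wrist_force"],"gap",st["finger_gap"],"qv",abs(st["qvel"]).max())
    arc(th1,rows,th)
E
python3 -c "
from h import *
chk(10,50);plan([],11.3,-1)"
```

```text
t 13.575 th 17.400050123667594 radius 0.18088118462763345 (.1802) y 0.00014990776326957462 F [-1.1601 -0.1836 -4.8651] gap 0.008285656794375809 qv 0.2556136464230229
21: x 0.0056 z -0.0086  bar [-0.1486  0.102 ]
24: x 0.0060 z -0.0083  bar [-0.1425  0.1103]
27: x 0.0065 z -0.0079  bar [-0.136   0.1182]
30: x 0.0069 z -0.0075  bar [-0.1291  0.1257]
34: x 0.0074 z -0.0071  bar [-0.1217  0.1329]
37: x 0.0078 z -0.0067  bar [-0.114   0.1396]
40: x 0.0081 z -0.0063  bar [-0.1059  0.1458]
43: x 0.0085 z -0.0058  bar [-0.0974  0.1516]
47: x 0.0088 z -0.0053  bar [-0.0886  0.1569]
50: x 0.0091 z -0.0048  bar [-0.0795  0.1617]
at [0.5194 0.1155 0.2116] t 13.575 gap 0.008285656794375809 F [-1.1601 -0.1836 -4.8651] yaw err [0.0012 0.3913 0.0047]
```

Call:
carry_out(
  moves=[-1, 0.0055, 0, -0.0085, 0, 0, 0, -1, 0.006, 0, -0.008, 0, 0, 0, -1, 0.0065, 0, -0.008, 0, 0, 0, -1, 0.007, 0, -0.0075, 0, 0, 0, -1, 0.0075, 0, -0.007, 0, 0, 0],
)

```text
clock: 14.2
tcp_pos: [0.5519, 0.1221, 0.2535]
orientation: [0.001, 0.995, 0.098, -0.005]
wrist_force: [-2.9, -1.1, -1.3]
finger_gap: 0.0088
```

```bash
python3 -c "
from h import *
chk(5,50);plan([],11.3,-1)"
```

```text
t 14.2 th 34.33623284627676 radius 0.18211461837683635 (.1802) y 0.00025113669331946163 F [-2.8914 -1.1196 -1.2767] gap 0.00880373330432857 qv 0.30006497186799996
37: x 0.0075 z -0.0064  bar [-0.1127  0.1406]
41: x 0.0079 z -0.0060  bar [-0.1049  0.1465]
44: x 0.0082 z -0.0055  bar [-0.0967  0.1521]
47: x 0.0085 z -0.0051  bar [-0.0883  0.1571]
50: x 0.0087 z -0.0046  bar [-0.0795  0.1617]
at [0.5519 0.1221 0.2535] t 14.2 gap 0.00880373330432857 F [-2.8914 -1.1196 -1.2767] yaw err [0.0056 0.574  0.0036]
```

Call:
carry_out(
  moves=[-1, 0.008, 0, -0.006, 0, 0, 0, -1, 0.008, 0, -0.0055, 0, 0, 0, -1, 0.008, 0, -0.005, 0, 0, 0, -1, 0.008, 0, -0.0045, 0, 0, 0, -1, 0.004, 0, -0.002, 0, 0, 0],
)

```text
clock: 14.82
tcp_pos: [0.589, 0.1297, 0.2813]
orientation: [0.001, 0.995, 0.099, -0.004]
wrist_force: [-3.1, -2.2, 1.8]
finger_gap: 0.0086
```

Call:
carry_out(
  moves=[-1, 0, 0, 0, 0, 0, 0, -1, 0, 0, 0, 0, 0, 0, -1, 0, 0, 0, 0, 0, 0, -1, 0, 0, 0, 0, 0, 0, -1, 0, 0, 0, 0, 0, 0],
)

```text
clock: 15.45
tcp_pos: [0.5895, 0.1298, 0.2816]
orientation: [0.001, 0.995, 0.099, -0.004]
wrist_force: [-2.7, -0.6, 1.7]
finger_gap: 0.0082
```

```bash
python3 -c "
from h import *
chk(1,50);plan([],11.3,-1)
s=env.read_camera('side')[:,:,::-1];t=env.read_camera('top')[:,:,::-1]
p=np.zeros((500,800,3),np.uint8);p[:,:400]=cv2.resize(s[100:300,230:390],(400,500),interpolation=2);p[:300,400:]=cv2.resize(t[120:270,220:420],(400,300),interpolation=2)
cv2.imwrite('pics/f.png',p)"
```

```text
t 15.45 th 49.276841556218656 radius 0.18357910691323687 (.1802) y 0.00038329639104243973 F [-2.697  -0.6184  1.7121] gap 0.00815428368918906 qv 0.0029217236490419983
50: x 0.0020 z -0.0010  bar [-0.0795  0.1617]
at [0.5895 0.1298 0.2816] t 15.45 gap 0.00815428368918906 F [-2.697  -0.6184  1.7121] yaw err [0.0328 0.4138 0.0115]
```

View pics/f.png

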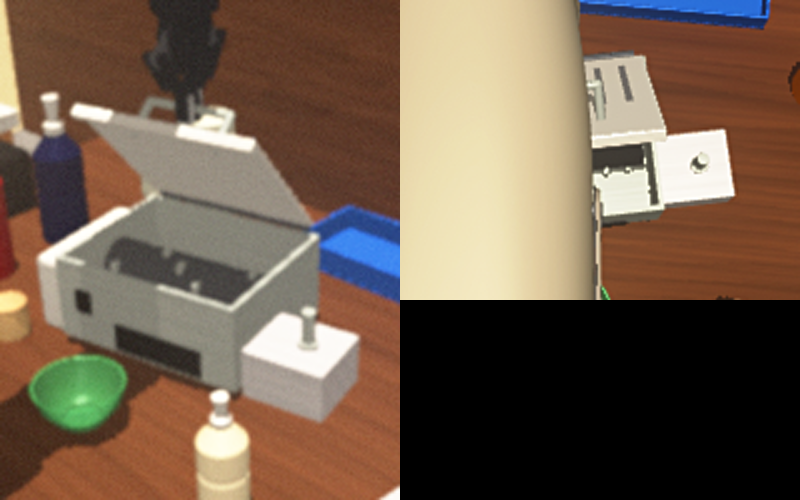

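The guard is open with the bar in the fingers, and the pin stands upright and home in the ledge. As an independent angle check, I'll project the plate's front-right corner (side ≈(330,157), top ≈(352.5,187.5)) for several angles.

```bash
python3 -c "
from h import *
M=R.from_euler('z',11.3,degrees=True).as_matrix();o=np.r_[np.array([.571,-.062])-(M@[-.04,-.185,0])[:2],0]
for t in(43,47,50,53,57):
    P=o+M@(np.array([.1,0,.128])+R.from_euler('y',t,degrees=True).apply([-.215,-.12,0]))
    print(t,proj(cam('side'),P),proj(cam('top'),P))"
```

```text
43 [[327.6375 163.4952]] [[353.106  193.9089]]
47 [[329.7199 158.2428]] [[352.9255 187.8133]]
50 [[331.3718 154.448 ]] [[352.7371 182.9887]]
53 [[333.0924 150.794 ]] [[352.5031 177.9675]]
57 [[335.4796 146.165 ]] [[352.1205 171.0026]]
```

The image says about 47.5° and the kinematics say 49.3°. Both are inside the band, but I'll nudge up about 1.5°.

Call:
carry_out(
  moves=[-1, 0.003, 0, -0.001, 0, 0, 0, -1, 0.002, 0, 0, 0, 0, 0, -1, 0, 0, 0, 0, 0, 0, -1, 0, 0, 0, 0, 0, 0, -1, 0, 0, 0, 0, 0, 0],
)

```text
clock: 16.18
tcp_pos: [0.5934, 0.1306, 0.2836]
orientation: [0.001, 0.995, 0.099, -0.004]
wrist_force: [-4.0, -0.6, 1.6]
finger_gap: 0.0082
```

```bash
python3 -c "
from h import *
chk(1,50)
t=env.read_camera('top')[:,:,::-1];s=env.read_camera('side')[:,:,::-1]
for n,i,u in(('top',t,345),('side',s,325)):
    print(n,i[145:200,u].sum(1).astype(int).tolist())
print(env.get_state()['qvel'])"
```

```text
t 16.175 th 50.672753427388606 radius 0.18364750487145803 (.1802) y 0.0004073963590957401 F [-3.9711 -0.6292  1.5555] gap 0.008243331254120866 qv 0.0015708623474153655
50: x -0.0019 z 0.0009  bar [-0.0795  0.1617]
top [223, 232, 236, 237, 224, 231, 230, 215, 217, 221, 221, 218, 232, 259, 278, 415, 617, 589, 574, 587, 575, 569, 568, 567, 566, 565, 566, 563, 564, 565, 561, 566, 564, 565, 560, 575, 649, 645, 735, 667, 670, 666, 666, 647, 493, 467, 391, 368, 294, 283, 259, 239, 240, 240, 222]
side [258, 218, 195, 195, 198, 187, 288, 585, 750, 760, 755, 749, 689, 499, 432, 422, 421, 422, 429, 426, 440, 429, 436, 427, 433, 425, 425, 432, 425, 431, 421, 435, 421, 438, 423, 425, 427, 403, 333, 251, 243, 320, 373, 375, 392, 382, 384, 389, 393, 385, 385, 389, 376, 380, 384]
[ 0.0005 -0.0013 -0.0011  0.0004  0.0002  0.0023]
```

```bash
python3 -c "
from workcell import env
print(env.hand_in())"
```

```text
the job is handed in; nothing more can be done
None
```

The lock pin is pushed fully home in the ledge, and the gripper is holding the guard at about 50°. I handed the job in at about 16 s of the 54 s allowed; no verdict was reported.

- **Pin:** with the guard still shut, it stopped at TCP z 0.0811, against an expected 0.081, under a 9.8 N push. I then released it. The later side and top pictures show it upright with its flange on the ledge.
- **Guard:** the fingers hold the bar with a gap of 8.2 mm and the arm is at rest. The last arm-position estimate was 50.7°.
- **Disagreement:** before a final nudge of about 1.5°, the camera estimate was about 47.5° while the arm position gave 49.3°. After the nudge I only did a rough check of the top image, which suggested 49–50°. The arc radius also read 3.4 mm too long, probably from slack in the grip or calibration error. All of these angles are inside the 43–57° band.
- **Bystanders:** the bowl, milk bottle, tamper and blue syrup bottle still stand in the final picture. I did not re-measure where anything ended up. The key and orange bottle are outside that picture, and the red bottle is only just in it. The arm stayed clear of them all.

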